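Key-release of a celadon showcase

ROBOT

A 6-joint arm with a two-finger parallel gripper is mounted at the origin on the work surface. World frame = base frame: x ahead of the robot, y to its left, z up, the work surface at z = 0. Lengths are in m, angles in rad, forces in N, time in s.
With the tool pointing down it reaches from about 0.3 to 0.875 m from the base axis. Payload 6.4 kg.
Tool frame: the origin (TCP) lies midway between the tips of the shut fingers; the grasp point (between the pads) lies 19 mm behind it; z points along the fingers, y is the line along which they close (so a half turn about z gives the same grasp; the last joint's range is limited). The gripper opens to 85 mm and grips with 20 to 120 N. Pads are 22 mm wide; open, the fingers measure 114 mm over their backs; the gripper's body (76 mm by 85 mm) begins 54 mm behind the grasp point. The pads swing forward as they close: fully open they stand 13 mm farther back than shut.
Start: joints at [-1.547, 0.181, 1.607, -0, 1.354, -0.206], TCP at [0.131, -0.56, 0.231] pointing down, gripper open.
Joint ranges: [-2.99, 2.99], [-0.89, 2.07], [0.3, 2.58], [-1.14, 4.28], [0, 2.63], [-3.12, 3.12]. Speed limits (rad/s): [2.57, 2.57, 3.01, 3.14, 3.14, 3.14].

INTERFACE

Orientations are given as a unit quaternion [w, x, y, z].
In Python, from bench import sensors, vision, ctrl gives the robot as it stands.
- The arm moves only by the tool carry_out, never from a script. Its argument "deltas" is text: rows parted by semicolons, each of 7 numbers parted by spaces: the shift along the tool's x, y, z in mm, then the turn, a rotation vector about the tool's x, y, z in rad, then the closure, from 0 (fully open) to 1 (shut). In form: tx ty tz ax ay az claw; .... A call has 1 to 12 rows; each row is the pose to reach, as a shift and turn from the pose commanded when the call began, along the tool's axes at that moment; what a row does not reach only later rows make up. A row lasts 1/8 s, in which the tool goes at most 62.5 mm and 10.7 degrees, less where a joint would pass 70% of its speed; a pose out of reach is approached as far as the arm can. A call with a gripper value outside its range is refused whole. The fingers move at their own pace and stop on an object; the grip force is fixed at half the most. Time passes only in rows, so rows that repeat a pose let the fingers close. It gives the time, the measured TCP pose, the force, the opening and the grip force at its end, in the units of the state.
- sensors.get_obs(): the state, without advancing time (a new reading comes with each control period).
- vision.camera(name): name is "scene" or "top" or "wrist"; returns the picture (384x512x3 uint8, blue, green, red); there is no depth.
- vision.camera_model(name): a dict with "K" (3x3 intrinsics, pixels), "extrinsics" (4x4, takes a point from world to camera coordinates); the wrist camera has in their place "hand_eye" (4x4, takes a point from camera to tool coordinates, whose origin is the TCP and whose axes are the flange's). Camera axes: x right, y down, z forward; pixel columns grow to the right and rows downward; lengths in m; the calibration is good to about 2 mm. A picture is of the moment at which its call begins: read the wrist's pose just before it. camera_model takes no time and is no camera call.
- ctrl.hand_in(): hands the job in; it is judged then, once.
The state is a dict: "time_s": time; "q": joint angles; "dq": joint speeds; "joint_efforts": joint torques, N m; "eef_pos": TCP position; "eef_rot": TCP orientation; "wrist_force": force on the tool from outside, world axes, zero at the start; "torque": the same for the moment, N m; "opening": opening from 0.0 (shut) to 1.0 (fully open); "grasp_force": force on a finger pad.
Only numpy, scipy, OpenCV 4.12 (cv2) and the standard library are available. Lean on these libraries where they do the work, as an engineer would, in place of code of your own. Each camera call takes 0.05 s, during which the arm holds its last target. There are 200 camera calls.

TASK

Take the green-headed key out of the wooden key stand and push it fully home, shoulder flush, into the lock on top of the little showcase; its pins are sticky, so jiggle the key past them and never force it. Then turn it a quarter turn clockwise (seen from above) against the return spring, which draws the bolt off the glass, and finish while still holding the key turned: do not let go of it. Leave the other keys, the cup and the vase where they are.

Things in the scene. Friction and masses are not known exactly. Their poses are not given: they have to be found in the camera images.
- green_key_grip (a point): centre of the right key's green head, 26 (x) x 10 (y) x 32 (z) mm, gripped across y. Key stands blade down, z up, the same turned half round. Below: round steel shoulder 24 mm across, 4 thick, its underside 28 mm below this point, resting on the stand; then the blade 12 (x) x 4 (y) mm, 30 long, tip 58 mm below this point (last 2 mm tapered to 7 x 2). 40 g. Lift 32 mm to clear the stand
- red_key_grip (a point): centre of the head of a key of the same shape with a red head, in the same stand: leave it alone
- black_key_grip (a point): centre of the head of a key of the same shape with a black head, in the same stand: leave it alone
- key_stand: fixed pale wooden block 210 (x) x 60 (y) x 45 (z) mm with three key slots 70 mm apart along its x axis, key widths along x; origin at the centre of its underside. The keys may stand in any order
- lock_face (a point): centre of the keyway's mouth on the plug's steel face, 70 mm above the table; turns with the plug. z up, x along the keyway's length. Keyway 13.6 (x) x 5.4 (y) mm, 34 deep, straight down, mouth bevelled 2.5 mm. Key goes in either way round; home, its head's centre is 28 mm above this point. Pins 12 and 21 mm down can jam a straight push; twists of 0.12 rad to and fro, 1 mm down each, pass easily
- plug (a joint): rotation of the lock plug, rad: 0 at rest (keyway along the showcase's x), growing clockwise seen from above, stop at 1.62. A spring returns it (0.02 N m at 0, 0.11 N m at a quarter turn). The key has about 0.12 rad of play in the keyway, so the key itself turns some 1.7 rad to bring the plug a full quarter
- showcase: fixed dark wooden case, 69 mm high, glass top, celadon disc inside; origin on the table right under the lock; extends 45 mm in front of the lock (-x), 145 mm behind it, 100 mm to each side. A brass bolt on top, 33 to 59 mm behind the lock's axis (+x), 4.5 mm above the wood, slides 12 mm towards the lock as the plug turns
- vase_center (a point): centre, half-way up, of a loose celadon vase, 105 mm high, 66 mm across, beyond the showcase: leave it alone
- cup_center (a point): centre, half-way up, of a loose celadon cup, 50 mm high, 60 mm across, on the robot's side: leave it alone

How it is judged:
By the outcome, as a careful person would: the job done as asked, in the order asked, and still so for the second after the job is handed in, while the arm keeps its last pose, push and grip.
It also fails if it takes over 56 s, if anything falls off the work surface, if the arm or the gripper's body presses on something with over 40 N, if the wrist force passes 120 N, or if a joint passes its speed limit or range.

## Working session

There is one attempt and no reset: what is moved stays moved. The work goes in short steps, Python scripts to look and compute and a tool call to move; the robot and the scene stay as the last step left them, time stands still between calls to the robot, and variables do not carry over. Pictures are saved under pics/ and viewed, at most 10 in all, crops included, and the job is handed in when it is done.

Besides the shell and the picture viewer there is one more tool, called as name(argument=value, ...) on one line, values as JSON. carry_out: Moves the arm, as the interface text tells. Its arguments: {"type":"object","properties":{"deltas":{"type":"string"}},"required":["deltas"]}

```bash
mkdir -p pics; ls; python3 - <<'E'
from bench import sensors, vision
import cv2,numpy as np
np.set_printoptions(precision=4,suppress=True)
o=sensors.get_obs();print(o)
for n in("scene","top","wrist"):
    cv2.imwrite(f"pics/{n}0.png",vision.camera(n)); print(n,vision.camera_model(n))
a=cv2.imread("pics/top0.png");b=cv2.imread("pics/scene0.png")
cv2.imwrite("pics/top0b.png",cv2.resize(a,(800,600),interpolation=cv2.INTER_CUBIC))
cv2.imwrite("pics/scene0b.png",cv2.resize(b,(800,600),interpolation=cv2.INTER_CUBIC))
E
```

```text
pics
{'time_s': 0.0, 'q': array([-1.5473,  0.1815,  1.608 , -0.    ,  1.3538, -0.2063]), 'dq': array([-0.0008, -0.0008, -0.0004,  0.0003, -0.0007, -0.0008]), 'joint_efforts': array([  0.0006, -44.4869, -35.1333,  -0.    ,   0.0091,  -0.    ]), 'eef_pos': array([ 0.131 , -0.5593,  0.2304]), 'eef_rot': array([-0.0009,  0.9934,  0.1147,  0.0001]), 'wrist_force': array([-0.5281, -0.045 , -0.6484]), 'torque': array([ 0.0072,  0.0171, -0.0596]), 'grasp_force': 0.0, 'opening': 0.99515133653494}
scene {'K': array([[405.5315,   0.    , 250.2574],
       [  0.    , 405.5315, 195.9753],
       [  0.    ,   0.    ,   1.    ]]), 'extrinsics': array([[ 0.6464,  0.763 , -0.0028, -0.3656],
       [ 0.4374, -0.3736, -0.8179, -0.201 ],
       [-0.6251,  0.5275, -0.5753,  1.0681],
       [ 0.    ,  0.    ,  0.    ,  1.    ]])}
top {'K': array([[455.0998,   0.    , 258.5968],
       [  0.    , 455.0998, 198.1218],
       [  0.    ,   0.    ,   1.    ]]), 'extrinsics': array([[-0.0088, -0.9999, -0.0086,  0.0275],
       [-0.9969,  0.0095, -0.0787,  0.5987],
       [ 0.0787,  0.0079, -0.9969,  1.0086],
       [ 0.    ,  0.    ,  0.    ,  1.    ]])}
wrist {'K': array([[321.8289,   0.    , 257.4822],
       [  0.    , 321.8289, 188.8134],
       [  0.    ,   0.    ,   1.    ]]), 'hand_eye': array([[ 0.    , -0.9602, -0.2794,  0.0717],
       [ 1.    , -0.0002,  0.0007, -0.001 ],
       [-0.0007, -0.2794,  0.9602, -0.1432],
       [ 0.    ,  0.    ,  0.    ,  1.    ]])}
```

View pics/top0b.png

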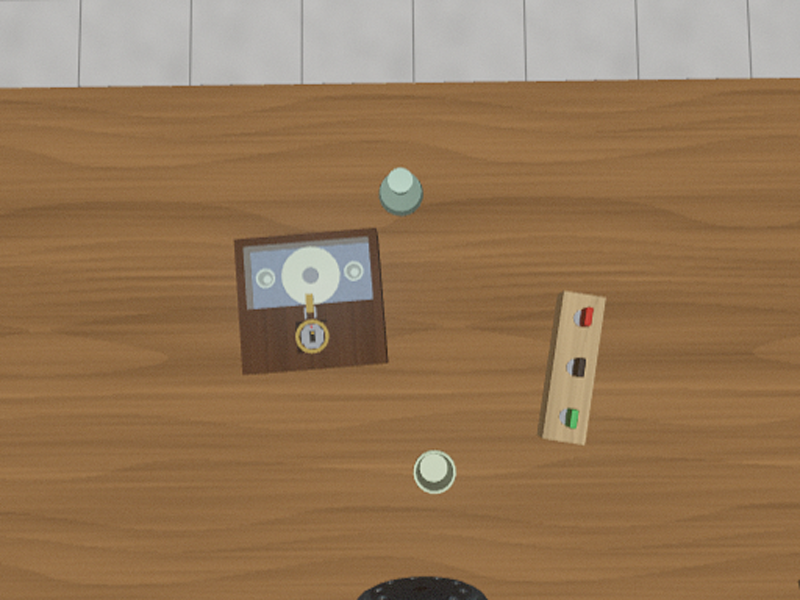

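View pics/scene0b.png

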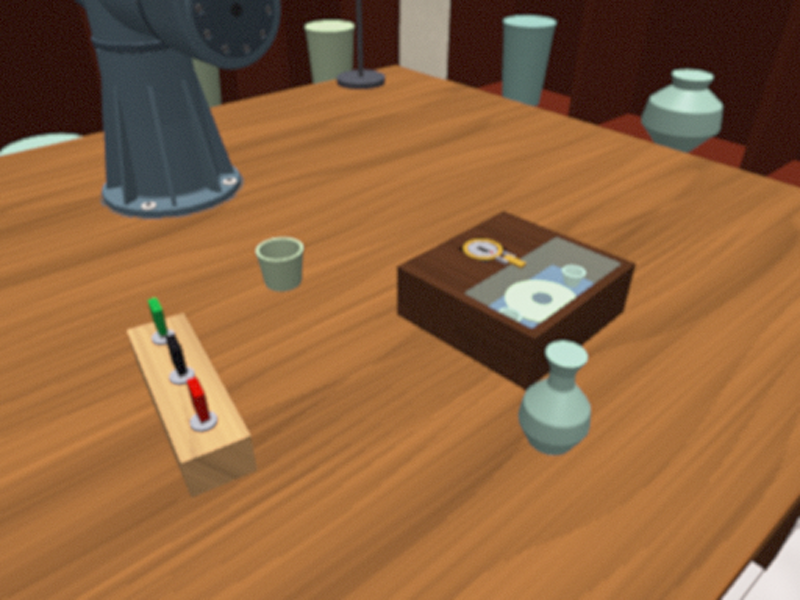

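The top view shows the green key at about (572,418), black (578,367), red (586,317), lock (312,336), cup (435,472) and vase (401,190), in 800x600 pixels. The scene view agrees. Next I enlarge the stand and the lock.

```bash
cat > h.py <<'E'
import numpy as np,cv2
from scipy.spatial.transform import Rotation as R
from bench import sensors,vision
np.set_printoptions(precision=4,suppress=True)
def cam(name,o=None):
    m=vision.camera_model(name)
    if name!="wrist": E=m["extrinsics"]
    else:
        T=np.eye(4);T[:3,:3]=R.from_quat(np.roll(o["eef_rot"],-1)).as_matrix();T[:3,3]=o["eef_pos"]
        E=np.linalg.inv(T@m["hand_eye"])
    return m["K"],E
def back(px,z,C):
    K,E=C;c=-E[:3,:3].T@E[:3,3]
    d=E[:3,:3].T@np.linalg.inv(K)@np.array([*px,1.]);return c+d*(z-c[2])/d[2]
def proj(p,C):
    K,E=C;u=K@(E[:3,:3]@np.asarray(p)+E[:3,3]);return u[:2]/u[2]
E
python3 - <<'E'
from h import *
C=cam("top");s=1.5625
for n,p,z in[("g",(572.5,418),.089),("b",(579,367),.089),("r",(587,317),.089),("lock",(312,336.5),.07),
 ("sBL",(541,438),.045),("sTL",(564,291),.045),("sTR",(606,297),.045),("sBR",(585,445),.045),
 ("cTL",(235,240),.069),("cTR",(377,229),.069),("cBR",(387,363),.069),("cBL",(243,375),.069),("cup",(435,472),.05),("vase",(400,180),.105)]:
    print(n,back(np.array(p)/s,z,C))
a=cv2.imread("pics/top0.png")
f=lambda c:cv2.resize(c,None,fx=6,fy=6,interpolation=cv2.INTER_CUBIC)
l=a[190:282,340:392];r=a[175:267,165:247]
cv2.imwrite("pics/crop1.png",np.hstack([f(l),f(r)]))
E
```

```text
g [ 0.4458 -0.203   0.089 ]
b [ 0.5139 -0.2137  0.089 ]
r [ 0.5813 -0.2264  0.089 ]
lock [0.5591 0.1494 0.07  ]
sBL [ 0.4152 -0.1682  0.045 ]
sTL [ 0.6216 -0.2058  0.045 ]
sTR [ 0.6125 -0.2651  0.045 ]
sBR [ 0.405  -0.2294  0.045 ]
cTL [0.6954 0.2577 0.069 ]
cTR [0.7089 0.0586 0.069 ]
cBR [0.5217 0.0458 0.069 ]
cBL [0.5069 0.2448 0.069 ]
cup [ 0.3702 -0.0192  0.05  ]
vase [0.7689 0.0253 0.105 ]
```

View pics/crop1.png

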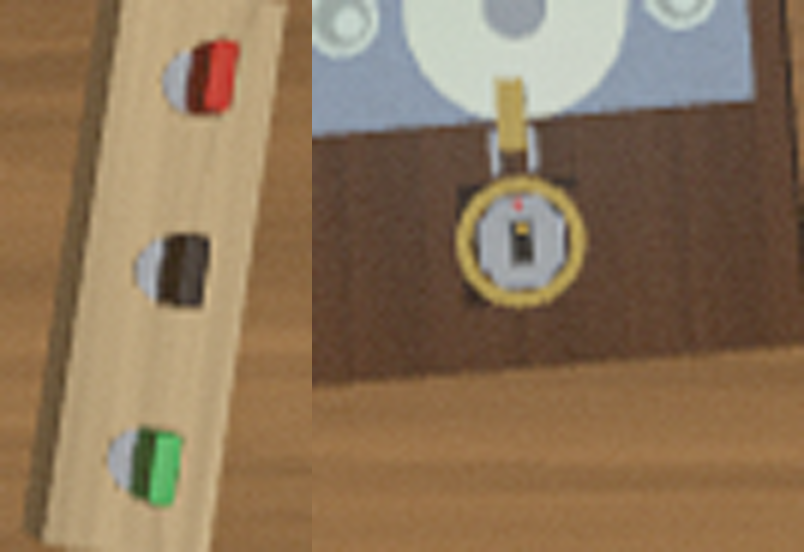

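The crop shows the green head's top at (167,468), which is top-image pixel (367.8,268). The keyway is at (522,242), which is (200,215.3). I'll go above the key with the tool's x turned towards the robot, so that joint 6 keeps enough range for the quarter turn.

```bash
cat >> h.py <<'E'
def delta(p,yaw,o=None):
    o=o or sensors.get_obs()
    R0=R.from_quat(np.roll(o["eef_rot"],-1))
    Rt=R.from_euler("z",yaw)*R.from_euler("x",np.pi)
    print("shift mm",R0.inv().apply(np.asarray(p)-o["eef_pos"])*1000,"rotvec",(R0.inv()*Rt).as_rotvec())
E
python3 - <<'E'
from h import *
C=cam("top")
g=back((367.8,268),.089,C);r=back((340+215/6,190+75/6),.089,C);b=back((340+184/6,190+270/6),.089,C);l=back((200,215.3),.07,C)
print(g,b,r,l,np.arctan2(*(r-g)[1::-1]))
delta([g[0],g[1],.17],-.173+np.pi)
E
```

```text
[ 0.4448 -0.2059  0.089 ] [ 0.5136 -0.2139  0.089 ] [ 0.5821 -0.2267  0.089 ] [0.5593 0.1487 0.07  ] -0.15019798110469992
shift mm [ 386.1115 -272.6293   61.054 ] rotvec [-0.     -0.0019 -2.7387]
```

carry_out(deltas="26 -18 4 0 0 -0.18 0;52 -36 8 0 0 -0.36 0;77 -55 12 0 0 -0.54 0;103 -73 16 0 0 -0.72 0;129 -91 20 0 0 -0.9 0;154 -109 24 0 0 -1.08 0;180 -127 28 0 0 -1.26 0;206 -145 33 0 0 -1.44 0;232 -164 37 0 0 -1.62 0;257 -182 41 0 0 -1.8 0;283 -200 45 0 0 -1.98 0;309 -218 49 0 0 -2.16 0")

```text
time_s: 1.65
eef_pos: [0.3827, -0.2763, 0.182]
eef_rot: [-0.0, 0.364, 0.931, 0.0]
wrist_force: [0.5, 0.5, 0.9]
opening: 0.998
grasp_force: 0.0
```

```bash
python3 - <<'E'
from h import *
delta([.4448,-.205,.17],-.17+np.pi);print(sensors.get_obs()["q"])
E
```

```text
shift mm [ 2.7599 94.4998 11.9925] rotvec [ 0.0001 -0.0003 -0.5759]
[-0.8775 -0.0004  1.908  -0.      1.2343 -1.7024]
```

carry_out(deltas="1 32 4 0 0 -0.18 0;2 63 8 0 0 -0.36 0;3 94 12 0 0 -0.54 0;3 94 12 0 0 -0.576 0;3 94 12 0 0 -0.576 0")

```text
time_s: 2.28
eef_pos: [0.4439, -0.2067, 0.1702]
eef_rot: [-0.0, 0.088, 0.996, -0.0]
wrist_force: [-0.1, 0.3, 0.5]
opening: 1.001
grasp_force: 0.0
```

```bash
python3 - <<'E'
from h import *
import json
o=sensors.get_obs();im=vision.camera("wrist");C=cam("wrist",o);print(o["eef_pos"],o["q"])
cv2.imwrite("pics/w1.png",im)
for y in(-.205,):print(proj([.4448,-.205,.089],C))
cv2.imwrite("pics/w1b.png",cv2.resize(im,(800,600),interpolation=cv2.INTER_CUBIC))
np.savez("w1.npz",p=o["eef_pos"],r=o["eef_rot"])
E
```

```text
[ 0.4439 -0.2067  0.1702] [-0.6785  0.0557  1.8764 -0.0004  1.2099 -2.0721]
[258.5918 196.6181]
```

View pics/w1b.png

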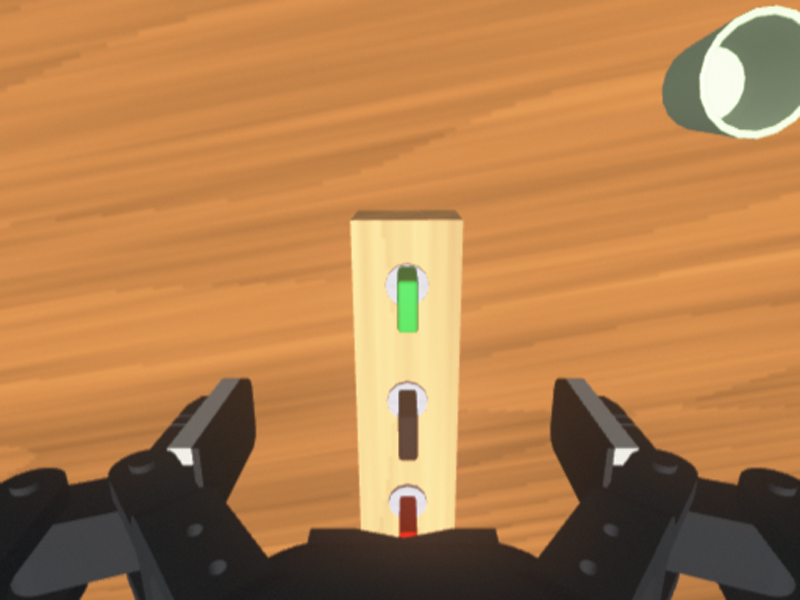

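Wrist view: the green head's top is centred at (408,306) and black's at (408,425). The stand's edges run from (351,220) to (361,528) on the left and from (462,220) to (455,528) on the right, so it is nearly aligned with the tool.

```bash
python3 - <<'E'
from h import *
d=np.load("w1.npz");C=cam("wrist",dict(eef_pos=d["p"],eef_rot=d["r"]));s=1.5625
B=lambda x,y,z:back((x/s,y/s),z,C)
g=B(408,306,.089);b=B(408,424,.089);print(g,b,np.arctan2(*(b-g)[1::-1]))
for a,c in(((351,220),(361,528)),((462,220),(455,528))):
    p,q=B(*a,.045),B(*c,.045);print(p,q,np.arctan2(*(q-p)[1::-1]))
gs=B(407,286,.049);bs=B(407,402,.049);print(gs,bs,np.arctan2(*(bs-gs)[1::-1]))
delta([g[0],g[1],.054],-.172+np.pi)
E
```

```text
[ 0.4445 -0.2031  0.089 ] [ 0.5057 -0.2138  0.089 ] -0.1738413978785039
[ 0.4056 -0.2266  0.045 ] [ 0.6001 -0.2606  0.045 ] -0.17291979606181426
[ 0.416  -0.1684  0.045 ] [ 0.6107 -0.2012  0.045 ] -0.16666855093708918
[ 0.4456 -0.2034  0.049 ] [ 0.5147 -0.2156  0.049 ] -0.17439593008442666
shift mm [ -0.0174   4.0501 116.3003] rotvec [-0.0003 -0.0002 -0.006 ]
```

carry_out(deltas="-0.7 3.6 40 0 0 -0.006 0;-0.7 3.6 80 0 0 -0.006 0;-0.7 3.6 104 0 0 -0.006 0;-0.7 3.6 115.5 0 0 -0.006 0;-0.7 3.6 115.5 0 0 -0.006 0;-0.7 3.6 115.5 0 0 -0.006 0.5;-0.7 3.6 115.5 0 0 -0.006 0.8;-0.7 3.6 115.5 0 0 -0.006 1;-0.7 3.6 115.5 0 0 -0.006 1;-0.7 3.6 115.5 0 0 -0.006 1;-0.7 3.6 115.5 0 0 -0.006 1")

```text
time_s: 3.7
eef_pos: [0.4458, -0.2037, 0.0552]
eef_rot: [0.0, 0.085, 0.996, -0.001]
wrist_force: [-1.0, -2.6, 2.5]
opening: 0.109
grasp_force: 60.0
```

```bash
python3 - <<'E'
from h import *
o=sensors.get_obs();print(o)
delta([.4452,-.2034,.10],-.172+np.pi)
E
```

```text
{'time_s': 3.7, 'q': array([-0.671 ,  0.2376,  1.9443, -0.0007,  0.9585, -2.0717]), 'dq': array([-0.0008, -0.0001, -0.0005,  0.0014, -0.0005,  0.0003]), 'joint_efforts': array([  1.6369, -37.8828, -25.4786,   0.8488,   0.3217,   0.0036]), 'eef_pos': array([ 0.4458, -0.2037,  0.0552]), 'eef_rot': array([ 0.0003,  0.0847,  0.9964, -0.0006]), 'wrist_force': array([-1.0089, -2.6436,  2.5079]), 'torque': array([-0.5995,  0.1695, -0.0491]), 'grasp_force': 60.01423716545105, 'opening': 0.10948278666428932}
shift mm [  0.6325   0.1745 -44.8326] rotvec [-0.001   0.0008  0.0023]
```

carry_out(deltas="0 0 -4 0 0 0 1;0 0 -10 0 0 0 1;0 0 -18 0 0 0 1;0 0 -26 0 0 0 1;0 0 -36 0 0 0 1;0 0 -60 0 0 0 1;0 0 -90 0 0 0 1;0 0 -110 0 0 0 1;0 0 -110 0 0 0 1")

```text
time_s: 4.82
eef_pos: [0.4467, -0.2032, 0.1667]
eef_rot: [0.002, 0.085, 0.996, -0.001]
wrist_force: [0.3, -0.3, -1.5]
opening: 0.104
grasp_force: 59.7
```

```bash
python3 - <<'E'
from h import *
delta([.619,.153,.165],.071+np.pi);o=sensors.get_obs();print(o["opening"],o["wrist_force"])
E
```

```text
shift mm [-109.7759  380.1302    1.8377] rotvec [-0.0012  0.0034 -0.2404]
0.10393321451558622 [ 0.2877 -0.2977 -1.5373]
```

carry_out(deltas="-8 30 0 0 0 -0.02 1;-23 80 0 0 0 -0.05 1;-38 130 0 0 0 -0.08 1;-52 180 0 0 0 -0.11 1;-66 230 0 0 0 -0.14 1;-80 280 0 0 0 -0.17 1;-95 330 0 0 0 -0.2 1;-106 365 1 0 0 -0.23 1;-110 380 2 0 0 -0.24 1;-110 380 2 0 0 -0.24 1;-110 380 2 0 0 -0.24 1")

```text
time_s: 6.2
eef_pos: [0.6175, 0.1517, 0.1623]
eef_rot: [-0.001, -0.035, 0.999, -0.0]
wrist_force: [0.0, -0.8, -0.4]
opening: 0.107
grasp_force: 59.7
```

```bash
python3 - <<'E'
from h import *
o=sensors.get_obs();im=vision.camera("wrist");C=cam("wrist",o);print(o["eef_pos"],o["eef_rot"],o["q"])
print(proj([.5593,.1487,.07],C))
cv2.imwrite("pics/w2.png",im)
cv2.imwrite("pics/w2b.png",cv2.resize(im,(800,600),interpolation=cv2.INTER_CUBIC))
np.savez("w2.npz",p=o["eef_pos"],r=o["eef_rot"])
E
```

```text
[0.6175 0.1517 0.1623] [-0.0007 -0.0345  0.9994 -0.0002] [ 0.0548  0.3786  1.5044 -0.0003  1.2599 -1.585 ]
[257.6255 112.9916]
```

View pics/w2b.png

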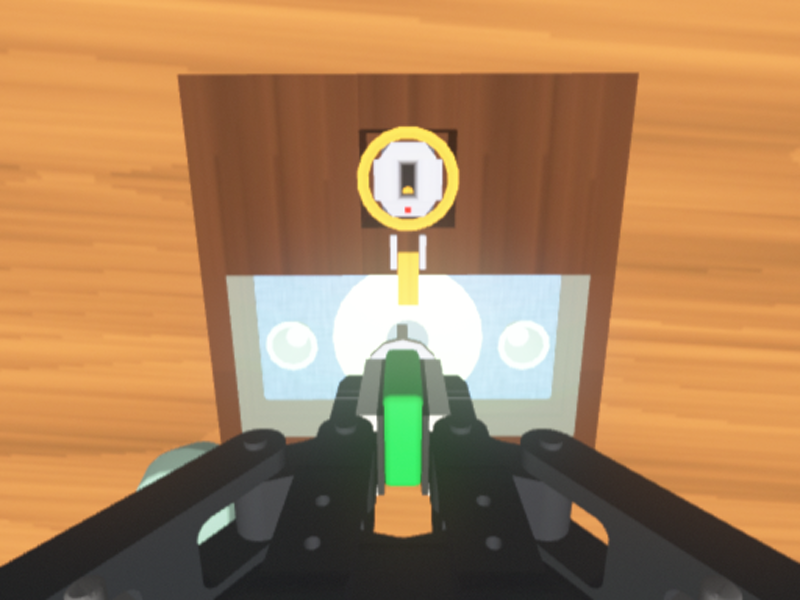

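The lock's ring is centred at about (408,179), the keyway at (408,180) and the key's tip near (402,327). The showcase's front edge is almost level. I'll enlarge both.

```bash
python3 - <<'E'
import cv2,numpy as np
a=cv2.imread("pics/w2.png");f=lambda c:cv2.resize(c,None,fx=7,fy=7,interpolation=cv2.INTER_CUBIC)
cv2.imwrite("pics/crop2.png",np.hstack([f(a[76:156,228:284]),f(a[195:275,230:286])]))
E
```

```text
(no output)
```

View pics/crop2.png

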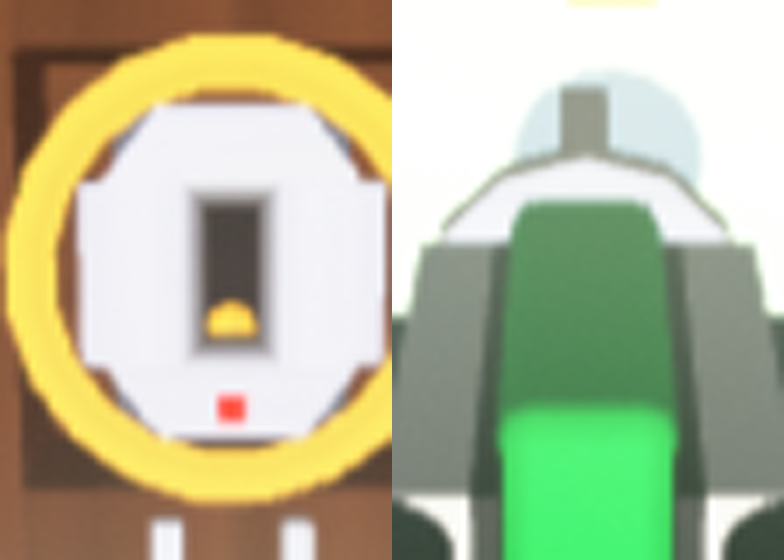

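The keyway's centre is at crop (231.5,271), which is pixel (261.1,114.7). The blade shows at crop x 560–608 with its top at y 87, which is pixel (257.4,207.4).

```bash
python3 - <<'E'
from h import *
d=np.load("w2.npz");o=dict(eef_pos=d["p"],eef_rot=d["r"]);C=cam("wrist",o)
Rt=R.from_quat(np.roll(o["eef_rot"],-1));T=lambda p:Rt.inv().apply(p-o["eef_pos"])*1000
tz=o["eef_pos"][2]
l=back((261.1,114.7),.07,C);print("lock world",l,"tool",T(l))
f1=back((228+231.5/7,76+440/7),.07,C);f0=back((228+231.5/7,76+103/7),.07,C);print("plug len",(T(f1)-T(f0)))
for n,px,dz,ex in(("tip taper",(257.4,207.4),40.2,3.5),("tip full",(257.4,207.4),38.2,6),("head top front",(257.9,195+405/7),-33.8,13),("shoulder front",(230+(586-392)/7,195+156/7),6.2+4,12)):
    p=T(back(px,tz-dz/1000,C));print(n,p-[ex,0,0])
a,b=[back((x/1.5625,y/1.5625),.069,C) for x,y in((179,75),(638,73))];print("front yaw",np.arctan2(*(a-b)[1::-1])-np.pi/2)
w=[back((x/1.5625,y/1.5625),.0735,C) for x,y in((408,179),(408.5,275))];print("ring/bolt yaw",np.arctan2(*(w[1]-w[0])[1::-1]))
print("tool yaw",Rt.as_matrix()[:2,0])
E
```

```text
lock world [0.5603 0.1513 0.07  ] tool [56.9826  3.4979 92.3546]
plug len [-33.5788   0.1046  -0.0444]
tip taper [ 1.8338  0.9036 40.2068]
tip full [ 0.0423  0.9056 38.2078]
head top front [  0.4697   1.1647 -33.7826]
shoulder front [-1.3702  1.0935 10.2137]
front yaw -3.0686544561318447
ring/bolt yaw 0.07753022970326758
tool yaw [-0.9976 -0.069 ]
```

```bash
python3 - <<'E'
from h import *
m=vision.camera_model("wrist");print(m["hand_eye"])
d=np.load("w2.npz");print(d["p"],d["r"])
v=m["hand_eye"]@np.array([*(np.linalg.inv(m["K"])@[257.4,207.4,1]*.19),1]);print(v)
delta([.5603,.1513,.165],.073+np.pi)
E
```

```text
[[ 0.     -0.9603 -0.2791  0.0703]
 [ 1.      0.0002 -0.0007  0.0011]
 [ 0.0007 -0.2791  0.9603 -0.1432]
 [ 0.      0.      0.      1.    ]]
[0.6175 0.1517 0.1623] [-0.0007 -0.0345  0.9994 -0.0002]
[0.0067 0.0009 0.0362 1.    ]
shift mm [57.2631  3.6727 -2.3964] rotvec [-0.0002 -0.0008 -0.0043]
```

carry_out(deltas="20 1 0 0 0 -0.004 1;40 2 0 0 0 -0.004 1;54 2.5 0 0 0 -0.004 1;56.6 2.5 10 0 0 -0.004 1;56.6 2.5 25 0 0 -0.004 1;56.6 2.5 36 0 0 -0.004 1;56.6 2.5 41 0 0 -0.004 1;56.6 2.5 41 0 0 -0.004 1;56.6 2.5 41 0 0 -0.004 1")

```text
time_s: 7.38
eef_pos: [0.5619, 0.1514, 0.1221]
eef_rot: [0.0, -0.037, 0.999, -0.0]
wrist_force: [0.6, -1.3, -0.1]
opening: 0.107
grasp_force: 59.7
```

```bash
python3 - <<'E'
from h import *
o=sensors.get_obs();im=vision.camera("wrist");C=cam("wrist",o);print(o["eef_pos"],o["eef_rot"],o["wrist_force"],o["torque"])
cv2.imwrite("pics/w3.png",im)
cv2.imwrite("pics/w3b.png",cv2.resize(im[130:270,185:335],None,fx=4.2,fy=4.2,interpolation=cv2.INTER_CUBIC))
delta([.5603,.1513,.11],.073+np.pi)
E
```

```text
[0.5619 0.1514 0.1221] [ 0.0003 -0.0371  0.9993 -0.    ] [ 0.5595 -1.3192 -0.0856] [-0.0207  0.0007  0.052 ]
shift mm [ 1.7289  0.0011 12.2675] rotvec [-0.      0.001   0.0013]
```

View pics/w3b.png

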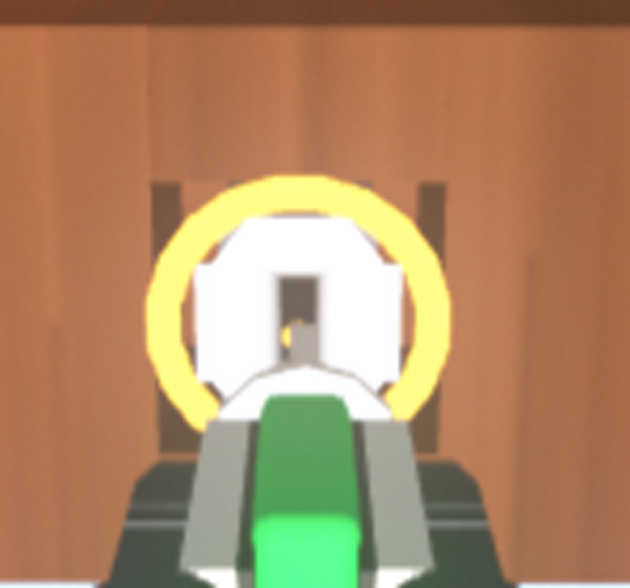

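The blade's centre is at crop x 303.5 and the keyway's at 298.5, so the key sits about 0.7 mm too far along tool +y. Next I check x.

```bash
python3 - <<'E'
from h import *
o=sensors.get_obs();C=cam("wrist",o)
Rt=R.from_quat(np.roll(o["eef_rot"],-1));T=lambda p:Rt.inv().apply(p-o["eef_pos"])*1000
P=lambda x,y:(185+x/4.2,130+y/4.2)
z=o["eef_pos"][2]
print("keyway",T(back(P(298.5,272),.07,C))-[8.5,0,0],"plug",T(back(P(298.5,215),.07,C))-[16.8,0,0])
print("tip",T(back(P(303.5,322),z-.0382,C))-[6,0,0],T(back(P(303.5,322),z-.0402,C))-[3.5,0,0]) 
E
```

```text
keyway [ 1.0663  0.0442 52.26  ] plug [ 1.6922  0.0551 52.2513]
tip [ 0.5047  0.8202 38.1937] [ 2.3008  0.8173 40.1944]
```

carry_out(deltas="0.9 -0.8 2 0 0 0 1;0.9 -0.8 6 0 0 0 1;0.9 -0.8 9 0 0 0 1;0.9 -0.8 11 0 0 0 1;0.9 -0.8 13 0 0 0 1;0.9 -0.8 15 0 0 0 1;0.9 -0.8 17 0 0 0 1;0.9 -0.8 17 0 0 0 1")

```text
time_s: 8.43
eef_pos: [0.5605, 0.1505, 0.1046]
eef_rot: [-0.0, -0.037, 0.999, -0.0]
wrist_force: [0.0, -0.2, -1.0]
opening: 0.109
grasp_force: 59.7
```

```bash
python3 - <<'E'
from h import *
o=sensors.get_obs();print(o["eef_pos"],o["wrist_force"],o["torque"])
delta([.5603,.1513,.08],.073+np.pi)
E
```

```text
[0.5605 0.1505 0.1046] [ 0.0279 -0.2398 -0.9612] [-0.0028  0.0167  0.0155]
shift mm [ 0.1775  0.8211 24.5632] rotvec [ 0.     -0.0004  0.0012]
```

carry_out(deltas="0 0 2 0 0 0 1;0 0 4 0 0 0 1;0 0 4.5 0 0 0.12 1;0 0 5 0 0 0 1;0 0 5.5 0 0 -0.12 1;0 0 6 0 0 0 1;0 0 6.5 0 0 0.12 1;0 0 7 0 0 0 1;0 0 7.5 0 0 -0.12 1;0 0 8 0 0 0 1;0 0 8.5 0 0 0.12 1;0 0 9 0 0 0 1")

```text
time_s: 9.93
eef_pos: [0.5605, 0.1508, 0.097]
eef_rot: [-0.0, -0.038, 0.999, 0.0]
wrist_force: [-5.7, -0.4, 6.0]
opening: 0.108
grasp_force: 60.6
```

carry_out(deltas="0 0 0.3 0 0 -0.12 1;0 0 0.6 0 0 0 1;0 0 1 0 0 0.12 1;0 0 1.5 0 0 0 1;0 0 2 0 0 -0.12 1;0 0 2.5 0 0 0 1;0 0 3 0 0 0.12 1;0 0 3.5 0 0 0 1;0 0 4 0 0 -0.12 1;0 0 4.5 0 0 0 1;0 0 5 0 0 0.12 1;0 0 5.5 0 0 0 1")

```text
time_s: 11.42
eef_pos: [0.5602, 0.1506, 0.0907]
eef_rot: [-0.001, -0.038, 0.999, 0.0]
wrist_force: [-3.3, 0.4, 4.6]
opening: 0.109
grasp_force: 60.5
```

carry_out(deltas="0 0 0.5 0 0 -0.12 1;0 0 1 0 0 0 1;0 0 1.5 0 0 0.12 1;0 0 2 0 0 0 1;0 0 2.5 0 0 -0.12 1;0 0 3 0 0 0 1;0 0 3.5 0 0 0.12 1;0 0 4 0 0 0 1;0 0 4.5 0 0 -0.12 1;0 0 5 0 0 0 1;0 0 5.5 0 0 0.12 1;0 0 6 0 0 0 1")

```text
time_s: 12.92
eef_pos: [0.5616, 0.1505, 0.0855]
eef_rot: [0.001, -0.038, 0.999, -0.0]
wrist_force: [-0.7, -0.2, 5.4]
opening: 0.104
grasp_force: 60.6
```

carry_out(deltas="0 0 0.5 0 0 -0.12 1;0 0 1 0 0 0 1;0 0 1.5 0 0 0.12 1;0 0 2 0 0 0 1;0 0 2.5 0 0 -0.12 1;0 0 3 0 0 0 1;0 0 3.5 0 0 0.12 1;0 0 4 0 0 0 1;0 0 4.5 0 0 -0.12 1;0 0 5 0 0 0 1;0 0 5.3 0 0 0 1;0 0 5.3 0 0 0 1")

```text
time_s: 14.42
eef_pos: [0.5616, 0.1505, 0.0801]
eef_rot: [0.001, -0.038, 0.999, -0.0]
wrist_force: [-1.1, -1.3, 5.7]
opening: 0.102
grasp_force: 60.8
```

```bash
python3 - <<'E'
from h import *
o=sensors.get_obs();im=vision.camera("wrist");print(o["eef_pos"],o["eef_rot"],o["wrist_force"],o["torque"],o["q"])
s=vision.camera("scene");C=cam("scene");u=proj([.56,.151,.09],C).astype(int);print(u)
f=lambda c:cv2.resize(c,(400,400),interpolation=cv2.INTER_CUBIC)
cv2.imwrite("pics/w4b.png",np.hstack([f(im[150:270,200:320]),f(s[u[1]-40:u[1]+40,u[0]-40:u[0]+40])]))
E
```

```text
[0.5616 0.1505 0.0801] [ 0.001  -0.038   0.9993 -0.    ] [-1.0512 -1.305   5.7188] [-0.0768  0.0987  0.0196] [ 0.0578  0.3714  1.7019 -0.0001  1.0663 -1.589 ]
[310 149]
```

View pics/w4b.png

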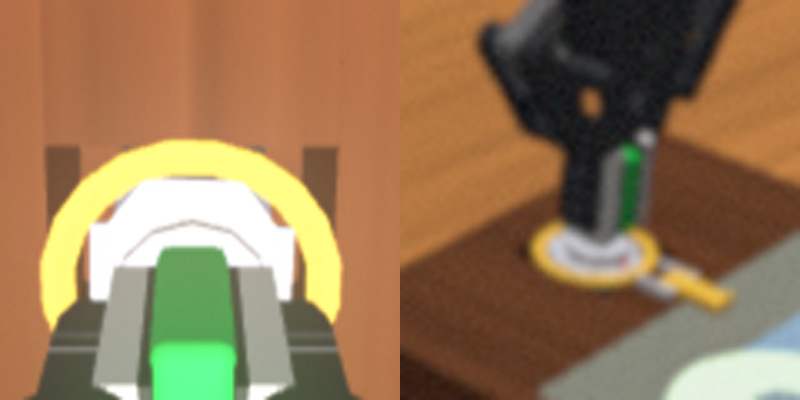

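The key looks almost flush, with its shoulder on the plug face. I'll press gently a little further to see whether it stops.

carry_out(deltas="0 0 0.5 0 0 0.12 1;0 0 0.8 0 0 0 1;0 0 1.1 0 0 -0.12 1;0 0 1.4 0 0 0 1;0 0 1.4 0 0 0 1")

```text
time_s: 15.15
eef_pos: [0.5617, 0.1503, 0.0799]
eef_rot: [0.001, -0.038, 0.999, -0.0]
wrist_force: [-4.7, -1.9, 14.7]
opening: 0.109
grasp_force: 62.3
```

The depth stalled at z 0.0799 while the force rose, so the key is home. Next is the turn, clockwise from above, which is +z in the tool frame.

carry_out(deltas="0 0 -0.4 0 0 0.1 1;0 0 -0.4 0 0 0.2 1;0 0 -0.4 0 0 0.3 1;0 0 -0.4 0 0 0.4 1;0 0 -0.4 0 0 0.5 1;0 0 -0.4 0 0 0.6 1;0 0 -0.4 0 0 0.7 1;0 0 -0.4 0 0 0.8 1;0 0 -0.4 0 0 0.8 1")

```text
time_s: 16.27
eef_pos: [0.5616, 0.1494, 0.08]
eef_rot: [0.001, 0.354, 0.935, -0.001]
wrist_force: [-4.2, -5.4, 13.4]
opening: 0.109
grasp_force: 61.8
```

```bash
python3 - <<'E'
from h import *
o=sensors.get_obs();print(o["eef_pos"],o["wrist_force"],o["torque"],o["q"])
E
```

```text
[0.5616 0.1494 0.08  ] [-4.211  -5.4143 13.438 ] [-0.9     0.7701  0.086 ] [ 0.057   0.3715  1.702  -0.0023  1.0665 -0.788 ]
```

carry_out(deltas="0 -0.4 0 0 0 0.1 1;0 -0.8 0 0 0 0.2 1;0 -0.8 0 0 0 0.3 1;0 -0.8 0 0 0 0.4 1;0 -0.8 0 0 0 0.5 1;0 -0.8 0 0 0 0.6 1;0 -0.8 0 0 0 0.7 1;0 -0.8 0 0 0 0.8 1;0 -0.8 0 0 0 0.88 1;0 -0.8 0 0 0 0.93 1;0 -0.8 0 0 0 0.93 1")

```text
time_s: 17.65
eef_pos: [0.5603, 0.1487, 0.08]
eef_rot: [0.001, 0.736, 0.677, -0.001]
wrist_force: [-7.7, -5.3, 16.3]
opening: 0.108
grasp_force: 62.2
```

```bash
python3 - <<'E'
from h import *
o=sensors.get_obs();print(o["eef_pos"],o["wrist_force"],o["torque"],o["q"])
im=vision.camera("wrist");s=vision.camera("scene");t=vision.camera("top")
f=lambda c:cv2.resize(c,(400,400),interpolation=cv2.INTER_CUBIC)
cv2.imwrite("pics/w5b.png",np.hstack([f(im[130:290,180:340]),f(s[110:190,280:360])]))
E
```

```text
[0.5603 0.1487 0.08  ] [-7.7195 -5.2803 16.3112] [-1.0736  1.3905  0.1587] [ 0.0561  0.3699  1.7043 -0.0026  1.0677  0.1404]
```

View pics/w5b.png

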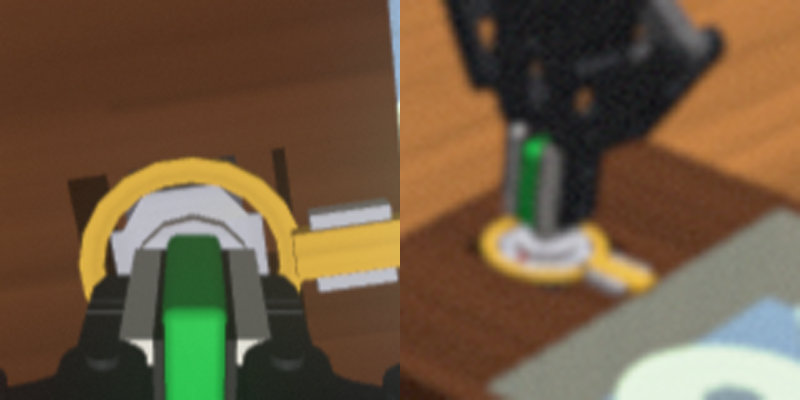

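The plug's face and the key are a quarter turn round, and the bolt is drawn against the ring. I add a small margin, ease the side load and hold.

carry_out(deltas="-0.3 -0.5 -0.2 0 0 0.02 1;-0.3 -0.5 -0.2 0 0 0.03 1;-0.3 -0.5 -0.2 0 0 0.03 1;-0.3 -0.5 -0.2 0 0 0.03 1;-0.3 -0.5 -0.2 0 0 0.03 1")

```text
time_s: 18.42
eef_pos: [0.5602, 0.1487, 0.08]
eef_rot: [0.001, 0.746, 0.666, -0.0]
wrist_force: [-4.8, -4.5, 14.1]
opening: 0.104
grasp_force: 61.8
```

```bash
python3 - <<'E'
from h import *
o=sensors.get_obs();print(o["eef_pos"],o["eef_rot"],o["wrist_force"],o["torque"],o["q"],o["grasp_force"])
im=vision.camera("wrist");cv2.imwrite("pics/w6b.png",cv2.resize(im[160:300,200:360],None,fx=4.2,fy=4.2,interpolation=cv2.INTER_CUBIC))
E
```

```text
[0.5602 0.1487 0.08  ] [ 0.0009  0.7458  0.6662 -0.0003] [-4.7548 -4.4688 14.1017] [-0.8657  0.8972  0.083 ] [ 0.0558  0.369   1.7055 -0.0021  1.0664  0.1694] 61.77695095539093
```

View pics/w6b.png

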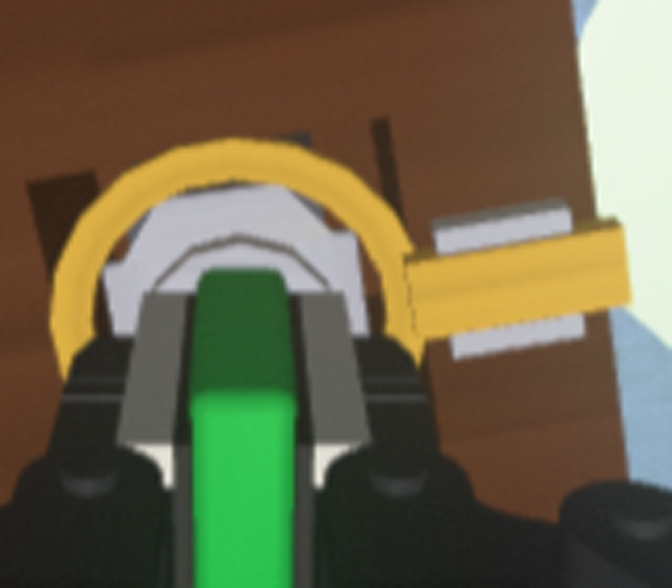

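The plug is past square with the bolt by about 0.05 rad, which puts it at its stop, and the bolt is drawn to the ring. The grip is firm and the forces are low.

```bash
python3 -c "
from bench import ctrl
print(ctrl.hand_in())"
```

```text
the job is handed in; nothing more can be done
None
```

I handed the job in at about 18.5 s with the arm still holding the green key turned. The key is fully home in the lock, the plug is a quarter turn clockwise at about its stop, and the bolt is drawn back; the hand-in returned no verdict.

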